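# Latch a ring arm onto its ball stand

### The job

Mount the ring arm on its ball stand: lower the arm's socket over the ball and press it straight down by hand force until it clicks home flat on the round plate with the latch lever still up, then press the latch lever all the way down and let go. Do not force it: a push of 25 N is plenty, and 60 N on the stand is too much. Leave the timer, jar, petri dish, reagent bottle and marker where they stand.

Things in the scene. Friction and masses are not known exactly. Their poses are not given: they have to be found in the camera images.
- stand: Fixed stand: dark square foot 100x100x18 mm, sleeve 40 mm across up to z 48 with a small clamp screw. From it rises a column with a round plate 56 mm across and, above it on a 14 mm neck, a 28 mm steel ball, its top 34 mm above the plate. Column height varies and is NOT measured: plate top at z 58 to 98 mm, ball top at 92 to 132 mm. Origin: on the ball's vertical axis at worktop level.
- sleeve_top (a point): point on the stand's vertical axis at the sleeve's top, 48 mm above the worktop. The column above it is rigid: it does not give under hand force
- coupler: Loose ring arm, about 0.27 kg, standing on its underside. Head: upright metal cup 48 mm across, 44 high, open below. Behind it (-x) a grip block, then a rod and an open ring clamp (44 mm wide) to x = -123 mm, at z 26 to 34. Origin: on the cup's axis at the underside; x from ring to head, z up. Any yaw on the stand will do.
- coupler_grip (a point): centre of the grip block, at (-40, 0, 26) mm in the coupler's frame; the block is 30 mm wide in y, from x = -21 to -59 and z = 12 to 40 mm; grip it across y
- socket_mouth (a point): centre of the socket's open mouth, at the coupler's origin: bore 31 mm wide, 36 deep. Two spring catches in the bore meet the ball with the underside about 15 mm above the plate; passing them takes roughly 6 to 18 N straight down, more if off-centre. Then the underside drops onto the plate and the catches hold it
- seat_pin (a joint): steel indicator pin 6 mm in diameter in the top of the head, raised by the ball (m): 0 = nearly flush, no ball; about 0.008 = ball fully home
- latch_lever (a joint): latch lever (rad): 0 = up, slanting 0.6 rad above level; 0.6 = fully down, at its stop; starts 0 to 0.1. Fork of two dark bars with a black pad, hinged along y at (-22, 0, 50) mm in the coupler's frame, reaching forward (+x) over the head. Stiff by friction, about 4 to 7 N at the pad; stays where left. Drives a jaw under the ball, so it jams if the ball is not home
- lever_pad (a point): middle of the top face of the lever's black pad (24 x 28 mm), 50 mm from the hinge; when fully down it is at about (28, 0, 53.5) mm in the coupler's frame
- timer: bystander: small white timer 64 x 62 x 20 mm, origin under its centre
- jar: bystander: clear glass jar 68 mm across, 103 mm high, origin under its centre
- petri_dish: bystander: petri dish 88 mm across, 16 mm high, origin under its centre
- reagent_bottle: bystander: white bottle with a wide cap, 45 mm across, 78 mm high, origin under its centre
- marker: bystander: marker pen 131 x 11 x 12 mm lying flat, origin under its centre

How it is judged:
On the way:
1. the ball is fully home in the socket (seat pin raised more than 6.8 mm, axes within 5 mm, arm level within 0.1 rad) with the latch lever still up (less than 0.3 rad) (value of joint seat_pin above 0.0068 m and horizontal distance between coupler and stand below 0.005 m and angle between coupler's own z axis and vertical below 0.1 rad and value of joint latch_lever below 0.3 rad), for 0.2 s.
At the end, for the whole second after the job is handed in: The ring arm sits on the ball stand, ball fully home (seat pin raised more than 6.8 mm, axes within 5 mm), level within 0.1 rad, latch lever within 0.04 rad of fully down, at rest (value of joint seat_pin above 0.0068 m and horizontal distance between coupler and stand below 0.005 m and angle between coupler's own z axis and vertical below 0.1 rad and value of joint latch_lever above 0.56 rad and linear speed of coupler below 0.02 m/s); the robot touches nothing.
It fails at once if the stand is loaded by the ring arm with more than 60 N (contact force between coupler and stand above 60 N).
It fails at once if the stand is struck or pressed by the robot with more than 60 N (contact force between the arm and stand above 60 N).
It fails at once if a bystander is moved more than 20 mm (distance of any of timer, jar, petri_dish, reagent_bottle, marker from where it was at the start of the episode above 0.02 m).
It also fails if it takes over 64 s, if anything falls off the work surface, if the arm or the gripper's body presses on something with over 40 N, if the wrist force passes 120 N, or if a joint passes its speed limit or range.

### The arm

A 6-joint arm with a two-finger parallel gripper is mounted at the origin on a cart in front of the work surface, level with it; the furniture and walls round the work are solid. World frame = base frame: x ahead of the robot, y to its left, z up, the work surface at z = 0. Lengths are in m, angles in rad, forces in N, time in s.
With the tool pointing down it reaches from about 0.35 to 0.775 m from the base axis. Payload 7.3 kg.
Tool frame: the origin (TCP) lies midway between the tips of the shut fingers; the grasp point (between the pads) lies 19 mm behind it (robot.grip_depth is the z of the grasp point in the tool frame, in m); z points along the fingers, y is the line along which they close (so a half turn about z gives the same grasp; the last joint's range is limited). The gripper opens to 92 mm and grips with 3 to 60 N. Pads are 19 mm wide; open, the fingers measure 130 mm over their backs; the gripper's body (75 mm by 190 mm) begins 47 mm behind the grasp point.
Start: joints at [-0.146, 0.342, 1.524, -0, 1.275, -0.146], TCP at [0.525, 0, 0.227] pointing down, gripper open.
Joint ranges: [-2.53, 2.53], [-0.77, 2.02], [0.04, 2.7], [-1, 4.14], [0.28, 2.66], [-3.11, 3.11]. Speed limits (rad/s): [2.57, 2.57, 3.14, 3.14, 3.14, 3.14].

### API

Orientations are given as [roll, pitch, yaw] about the fixed x, y, z axes, in that order (R = Rz(yaw) Ry(pitch) Rx(roll)).
In Python, from cell import robot, viewer gives the robot as it stands.
- The arm moves only by the tool step_arm, never from a script. Its argument "increments" is a list of rows, each an object with "delta_pos": the shift along the tool's x, y, z in cm, a list of three; "dr": the turn, a rotation vector about the tool's x, y, z in degrees, a list of three; "fingers": the closure, from -1 (fully open) to 1 (shut), so that 0 is half open. In form: [{"delta_pos": [tx, ty, tz], "dr": [wx, wy, wz], "fingers": fingers}, ...]. A call has exactly 5 rows; each row is the pose to reach, as a shift and turn from the pose commanded when the call began, along the tool's axes at that moment; what a row does not reach only later rows make up. A row lasts 1/8 s, in which the tool goes at most 62.5 mm and 10.7 degrees, less where a joint would pass 70% of its speed; a pose out of reach is approached as far as the arm can. A call with a gripper value outside its range is refused whole. The fingers move at their own pace and stop on an object; "newtons" is the grip in N (left out, the last holds). Time passes only in rows, so rows that repeat a pose let the fingers close, or fill a call up. It gives the time, the measured TCP pose, the force, the opening and the grip force at its end, in the units of the state.
- robot.observe(): the state, without advancing time (a new reading comes with each control period).
- viewer.read_camera(name): name is "scene" or "side" or "wrist"; returns the picture (420x560x3 uint8, red, green, blue); there is no depth.
- viewer.camera_params(name): a dict with "K" (3x3 intrinsics, pixels), "T" (4x4, takes a point from camera to world coordinates). Camera axes: x right, y down, z forward; pixel columns grow to the right and rows downward; lengths in m; the calibration is good to about 2 mm. A picture is of the moment at which its call begins: read the wrist's pose just before it. camera_params takes no time and is no camera call; for the wrist camera it gives the pose at the moment of the call.
- robot.hand_in(): hands the job in; it is judged then, once.
The state is a dict: "time": time; "qpos": joint angles; "qvel": joint speeds; "joint_efforts": joint torques, N m; "tool_pos": TCP position; "tool_rot": TCP orientation; "contact_force": force on the tool from outside, world axes, zero at the start; "torque": the same for the moment, N m; "opening": finger opening in m; "grip_force": force on a finger pad.
Only numpy, scipy, OpenCV 4.12 (cv2) and the standard library are available. Lean on these libraries where they do the work, as an engineer would, in place of code of your own. Each camera call takes 0.05 s, during which the arm holds its last target. There are 200 camera calls.

## Working session

There is one attempt and no reset: what is moved stays moved. The work goes in short steps, Python scripts to look and compute and a tool call to move; the robot and the scene stay as the last step left them, time stands still between calls to the robot, and variables do not carry over. Pictures are saved under pics/ and viewed, at most 12 in all, crops included, and the job is handed in when it is done.

Besides the shell and the picture viewer there is one more tool, called after "Emit:" as name([rows], argument=value, ...), one row to a line, values as JSON. step_arm: Moves the arm, as the interface text tells. Its arguments: {"type":"object","properties":{"increments":{"type":"array"},"newtons":{"type":"number"}},"required":["increments"]}

```bash
mkdir -p pics; python3 - <<'E'
from cell import robot, viewer
import cv2, numpy as np
ims=[]
for n in("scene","side"):
    im=viewer.read_camera(n); cv2.imwrite(f"pics/{n}0.png",im[...,::-1])
    p=viewer.camera_params(n); print(n,np.round(p["K"],1).tolist(),np.round(p["T"],3).tolist())
im=viewer.read_camera("wrist"); cv2.imwrite("pics/wrist0.png",im[...,::-1])
p=viewer.camera_params("wrist"); print(np.round(p["K"],1).tolist(),np.round(p["T"],3).tolist())
print(robot.observe())
E
```

```text
scene [[503.5, 0.0, 278.1], [0.0, 503.5, 214.1], [0.0, 0.0, 1.0]] [[0.842, -0.362, 0.4, 0.038], [-0.539, -0.581, 0.609, -0.691], [0.012, -0.729, -0.685, 0.937], [0.0, 0.0, 0.0, 1.0]]
side [[411.4, 0.0, 282.6], [0.0, 411.4, 209.0], [0.0, 0.0, 1.0]] [[0.998, 0.033, -0.047, 0.582], [0.057, -0.493, 0.868, -0.861], [0.006, -0.869, -0.494, 0.634], [0.0, 0.0, 0.0, 1.0]]
[[328.6, 0.0, 278.6], [0.0, 328.6, 211.1], [0.0, 0.0, 1.0]] [[1.0, 0.0, -0.001, 0.526], [0.0, -0.969, -0.245, 0.066], [-0.001, 0.245, -0.969, 0.386], [0.0, 0.0, 0.0, 1.0]]
{'time': 0.15, 'qpos': array([-1.45958812e-01,  3.42551793e-01,  1.52477606e+00, -2.92994279e-05,
        1.27538331e+00, -1.45974747e-01]), 'qvel': array([-0.00084872, -0.00520979, -0.00371443,  0.0007209 ,  0.00161677,
       -0.00122236]), 'joint_efforts': array([ 7.52666965e-04, -4.31470585e+01, -2.44352603e+01,  7.18239485e-02,
        5.38185902e-02, -1.32920518e-04]), 'tool_pos': array([5.24708304e-01, 7.77509679e-05, 2.26217774e-01]), 'tool_rot': array([-3.14048196e+00, -1.34972450e-04,  1.57082073e+00]), 'contact_force': array([-0.38950428,  0.04397199,  0.58275878]), 'torque': array([-0.00257506,  0.00325778,  0.04596496]), 'grip_force': 0.0, 'opening': 0.0919859846287973}
```

View pics/scene0.png

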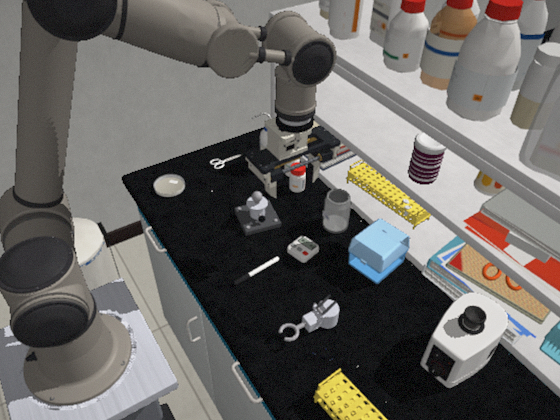

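View pics/side0.png

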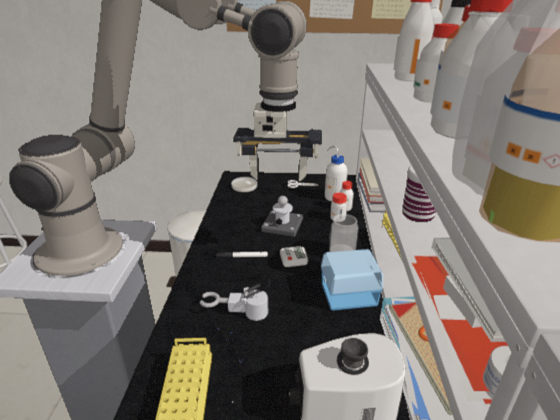

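The scene view shows the coupler near (315,318) and the stand near (258,212). In the side view the coupler is near (240,302) and the stand near (283,215). I'll enlarge both.

```bash
cat > h.py <<'E'
import numpy as np
from cell import robot, viewer
def ray(n,u,v,P=None):
    p=P or viewer.camera_params(n); T=np.array(p["T"]); d=T[:3,:3]@np.linalg.inv(p["K"])@[u,v,1]
    return T[:3,3],d/np.linalg.norm(d)
def plane(n,u,v,z,P=None):
    o,d=ray(n,u,v,P); return o+d*(z-o[2])/d[2]
def tri(obs):
    A=np.zeros((3,3));b=np.zeros(3);R=[ray(*q) for q in obs]
    for o,d in R:
        M=np.eye(3)-np.outer(d,d);A+=M;b+=M@o
    X=np.linalg.solve(A,b);return X,[np.linalg.norm(np.cross(X-o,d)) for o,d in R]
E
python3 - <<'E'
import cv2,numpy as np
a=cv2.imread("pics/scene0.png");b=cv2.imread("pics/side0.png")
f=lambda i,x,y:cv2.resize(i[y:y+75,x:x+100],(400,300),interpolation=cv2.INTER_CUBIC)
cv2.imwrite("pics/c.png",np.vstack([np.hstack([f(a,265,280),f(a,210,170)]),np.hstack([f(b,190,260),f(b,235,180)])]))
E
```

```text
(no output)
```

View pics/c.png

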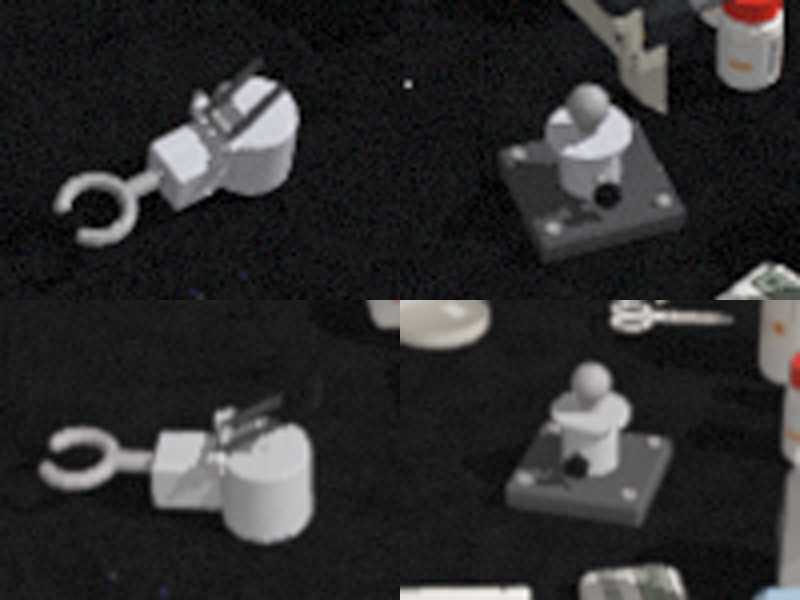

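```bash
python3 - <<'E'
from h import *
print("ball",tri([("scene",257,196),("side",283,200.3)]))
t,_=tri([("scene",330,308.3),("side",256.7,298)]);r,_=tri([("scene",289.5,332),("side",210,299.8)])
print("cup",t,_,"ring",r,np.degrees(np.arctan2(*(t-r)[1::-1])),np.linalg.norm((t-r)[:2]))
a=plane("scene",330,308.3,.044);b=plane("side",256.7,298,.044);c=plane("scene",289.5,332,.03);d=plane("side",210,299.8,.03);print(a,b,c,d)
E
```

```text
ball (array([0.52825374, 0.15630495, 0.08261282]), [np.float64(0.0009194608212000985), np.float64(0.0009194608212000766)])
cup [ 0.49395599 -0.20659073  0.04473966] [np.float64(0.0003061978953314605), np.float64(0.00030619789533143206)] ring [ 0.39266072 -0.20157582  0.02945195] -2.8342753504190514 0.10141933179742843
[ 0.49409557 -0.20645793  0.044     ] [ 0.49396986 -0.20540284  0.044     ] [ 0.39222304 -0.20216366  0.03      ] [ 0.39293646 -0.20178776  0.03      ]
```

Emit:
step_arm([
  {"delta_pos": [-4, -1.4, 1], "dr": [0, 0, 10.5], "fingers": -1},
  {"delta_pos": [-8, -2.8, 3], "dr": [0, 0, 21], "fingers": -1},
  {"delta_pos": [-12, -4.2, 5], "dr": [0, 0, 31.5], "fingers": -1},
  {"delta_pos": [-16, -5.6, 7], "dr": [0, 0, 42], "fingers": -1},
  {"delta_pos": [-20, -6.8, 8.6], "dr": [0, 0, 52.5], "fingers": -1},
], newtons=60)

```text
time: 0.78
tool_pos: [0.4561, -0.201, 0.1398]
tool_rot: [-3.141, 0.0, 0.648]
contact_force: [1.2, -0.7, 0.8]
opening: 0.0918
grip_force: 0.0
```

Emit:
step_arm([
  {"delta_pos": [0, 0, 0], "dr": [0, 0, 10.3], "fingers": -1},
  {"delta_pos": [0, 0, 0], "dr": [0, 0, 20.3], "fingers": -1},
  {"delta_pos": [0, 0, 0], "dr": [0, 0, 30.3], "fingers": -1},
  {"delta_pos": [0, 0, 0], "dr": [0, 0, 40.3], "fingers": -1},
  {"delta_pos": [0, 0, 0], "dr": [0, 0, 40.3], "fingers": -1},
])

```text
time: 1.4
tool_pos: [0.4569, -0.1999, 0.1405]
tool_rot: [-3.141, 0.0, -0.047]
contact_force: [0.1, 0.7, -0.1]
opening: 0.0917
grip_force: 0.0
```

```bash
python3 - <<'E'
from h import *
import cv2
o=robot.observe();print(o["tool_pos"],o["tool_rot"],o["qpos"])
p=viewer.camera_params("wrist");im=viewer.read_camera("wrist");cv2.imwrite("pics/w1.png",im[...,::-1])
print(np.round(p["T"],3).tolist())
np.save("w1.npy",[p],allow_pickle=True)
E
```

```text
[ 0.45688029 -0.19990066  0.14054679] [-3.14133990e+00  3.59265528e-04 -4.73443442e-02] [-5.66270181e-01  3.84832682e-01  1.72067068e+00  4.79910897e-05
  1.03652662e+00  1.05184609e+00]
[[-0.047, -0.968, -0.246, 0.524], [-0.999, 0.046, 0.012, -0.203], [-0.001, 0.246, -0.969, 0.3], [0.0, 0.0, 0.0, 1.0]]
```

View pics/w1.png

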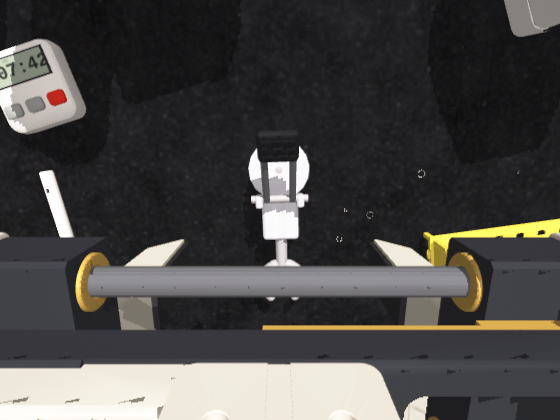

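Wrist view: the cup pin is at about (279,169), the block's top face is centred at about (281,221), the rod is at (282,255), and the lever is up with its pad at (278,146).

```bash
python3 - <<'E'
from h import *
P=np.load("w1.npy",allow_pickle=True)[0]
a=plane("wrist",279,169,.045,P);b=plane("wrist",281,221,.040,P);c=plane("wrist",282,255,.034,P);print(a,b,c)
print(np.degrees(np.arctan2(*(a-c)[1::-1])))
E
```

```text
[ 0.49254022 -0.20119864  0.045     ] [ 0.44913513 -0.20080868  0.04      ] [ 0.4168311  -0.20024323  0.034     ]
-0.723002321571476
```

Emit:
step_arm([
  {"delta_pos": [-0.1, 0.2, 3], "dr": [0, 0, -1], "fingers": -1},
  {"delta_pos": [-0.1, 0.2, 6.5], "dr": [0, 0, -1], "fingers": -1},
  {"delta_pos": [-0.1, 0.2, 10], "dr": [0, 0, -1], "fingers": -1},
  {"delta_pos": [-0.1, 0.2, 12.5], "dr": [0, 0, -1], "fingers": -1},
  {"delta_pos": [-0.1, 0.2, 13.1], "dr": [0, 0, -1], "fingers": -1},
])

```text
time: 2.08
tool_pos: [0.4551, -0.2014, 0.0083]
tool_rot: [-3.14, 0.003, -0.029]
contact_force: [-0.5, 0.5, 0.7]
opening: 0.092
grip_force: 0.0
```

Emit:
step_arm([
  {"delta_pos": [0, 0, 0], "dr": [0, 0, 0], "fingers": 0},
  {"delta_pos": [0, 0, 0], "dr": [0, 0, 0], "fingers": 0.5},
  {"delta_pos": [0, 0, 0], "dr": [0, 0, 0], "fingers": 1},
  {"delta_pos": [0, 0, 0], "dr": [0, 0, 0], "fingers": 1},
  {"delta_pos": [0, 0, 0], "dr": [0, 0, 0], "fingers": 1},
], newtons=60)

```text
time: 2.7
tool_pos: [0.456, -0.202, 0.01]
tool_rot: [3.141, -0.0, -0.031]
contact_force: [-0.3, -0.8, 0.3]
opening: 0.0468
grip_force: 0.0
```

Emit:
step_arm([
  {"delta_pos": [0, 0, 0], "dr": [0, 0, 0], "fingers": 1},
  {"delta_pos": [0, 0, 0], "dr": [0, 0, 0], "fingers": 1},
  {"delta_pos": [0, 0, 0], "dr": [0, 0, 0], "fingers": 1},
  {"delta_pos": [0, 0, 0], "dr": [0, 0, 0], "fingers": 1},
  {"delta_pos": [0, 0, 0], "dr": [0, 0, 0], "fingers": 1},
])

```text
time: 3.32
tool_pos: [0.4558, -0.2017, 0.0098]
tool_rot: [-3.141, 0.0, -0.031]
contact_force: [-0.6, 2.9, 2.5]
opening: 0.0349
grip_force: 60.0
```

Emit:
step_arm([
  {"delta_pos": [0, 0, -3], "dr": [0, 0, 0], "fingers": 1},
  {"delta_pos": [0, 0, -7], "dr": [0, 0, 0], "fingers": 1},
  {"delta_pos": [0, 0, -12], "dr": [0, 0, 0], "fingers": 1},
  {"delta_pos": [0, 0, -17], "dr": [0, 0, 0], "fingers": 1},
  {"delta_pos": [0, 0, -19], "dr": [0, 0, 0], "fingers": 1},
])

```text
time: 3.95
tool_pos: [0.4568, -0.2028, 0.2025]
tool_rot: [3.139, -0.004, -0.032]
contact_force: [0.6, -0.3, -2.7]
opening: 0.0346
grip_force: 60.0
```

Emit:
step_arm([
  {"delta_pos": [0.3, -4, 0], "dr": [0, 0, 0], "fingers": 1},
  {"delta_pos": [0.6, -9, 0], "dr": [0, 0, 0], "fingers": 1},
  {"delta_pos": [1, -14, 0], "dr": [0, 0, 0], "fingers": 1},
  {"delta_pos": [1.3, -19, 0], "dr": [0, 0, 0], "fingers": 1},
  {"delta_pos": [1.6, -24, 0], "dr": [0, 0, 0], "fingers": 1},
])

```text
time: 4.58
tool_pos: [0.4794, 0.0387, 0.1993]
tool_rot: [3.141, 0.0, -0.032]
contact_force: [0.7, -0.1, -2.5]
opening: 0.0348
grip_force: 60.0
```

Emit:
step_arm([
  {"delta_pos": [0.3, -5, 0], "dr": [0, 0, 0], "fingers": 1},
  {"delta_pos": [0.6, -9, 2], "dr": [0, 0, 0], "fingers": 1},
  {"delta_pos": [0.8, -11.5, 4], "dr": [0, 0, 0], "fingers": 1},
  {"delta_pos": [0.8, -11.9, 6], "dr": [0, 0, 0], "fingers": 1},
  {"delta_pos": [0.8, -11.9, 6], "dr": [0, 0, 0], "fingers": 1},
])

```text
time: 5.2
tool_pos: [0.4899, 0.1562, 0.1379]
tool_rot: [3.14, 0.004, -0.031]
contact_force: [-0.3, -0.3, -1.8]
opening: 0.0344
grip_force: 60.0
```

```bash
python3 - <<'E'
from h import *
import cv2
o=robot.observe();print(o["tool_pos"],o["tool_rot"],o["contact_force"],o["opening"])
f=lambda i,x,y:cv2.resize(i[y:y+75,x:x+100],(400,300),interpolation=cv2.INTER_CUBIC)[...,::-1]
S={n:viewer.read_camera(n) for n in("scene","side","wrist")}
for n in S: cv2.imwrite(f"pics/{n}2.png",S[n][...,::-1])
cv2.imwrite("pics/c2.png",np.vstack([np.hstack([f(S["scene"],205,145),cv2.resize(S["wrist"],(400,300))[...,::-1]]),np.hstack([f(S["side"],235,145),f(S["side"],150,145)])]))
E
```

```text
[0.48993086 0.15616195 0.13791749] [ 3.14047191  0.00408823 -0.0305363 ] [-0.28977219 -0.31678635 -1.80686809] 0.034378706279986695
```

View pics/c2.png

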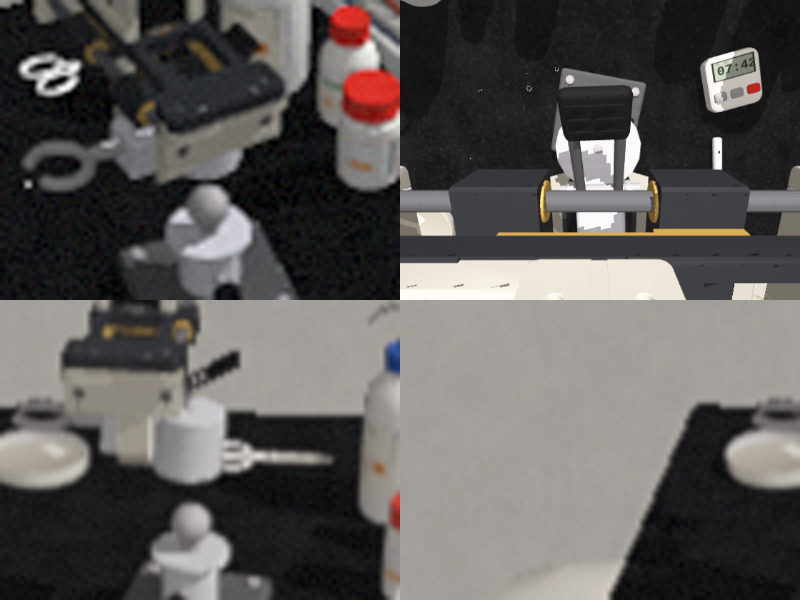

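```bash
python3 - <<'E'
import cv2,numpy as np
s=cv2.cvtColor(cv2.imread("pics/scene2.png"),6).astype(int);d=cv2.cvtColor(cv2.imread("pics/side2.png"),6).astype(int)
print("side cup cols 268-296");[print(r,d[r,268:297]) for r in range(176,193,2)]
print("side ball cols 274-292");[print(r,d[r,274:293]) for r in range(193,213)]
print("scene cup cols 240-272");[print(r,s[r,240:272]) for r in range(178,192)]
print("scene ball cols 247-266");[print(r,s[r,247:266]) for r in range(188,206)]
E
```

```text
side cup cols 268-296
176 [144 143 148 155 188 151 117 117 125 132 134 148 160 169 176 182 186 192
 196 195 189 190 188 117  43  23  23  23  31]
178 [150 150 151 154 186 149 116 119 126 130 131 135 141 149 157 166 173 178
 181 185 188 190 186 104  31  20  22  27  27]
180 [150 151 150 155 191 152 115 122 127 130 131 135 145 153 162 168 175 179
 182 184 187 187 181 186 164 154 144  95  70]
182 [151 149 148 150 189 148 123 122 128 130 133 140 143 155 163 168 174 178
 183 187 189 187 169 143 117 113 128 156 206]
184 [119 119 117 124 165 129 119 125 128 133 136 143 149 157 164 170 174 180
 184 188 188 186 172 188 190 186 180 182 180]
186 [ 58  56  55  69  75  96 118 127 132 134 139 144 150 158 164 171 176 183
 186 187 189 187 158 160 171 174 172 167 194]
188 [ 19  25  21  20  24  37  75 106 120 136 140 145 152 161 168 175 179 184
 186 191 170 136  69  50  61  59  59  31  21]
190 [ 25  28  21  22  28  24  22  25  29  47  66  89 102 127 138 141 123  98
  85  69  37  19   8  16  20  17  13  16  22]
192 [22 21 23 18 26 21 28 25 28 21 20 20 23 23 21 25 25 24 21 29 26 26 18 17
 17 20 13 15 14]

[... 4301 characters left out ...]
35 141 150 152 154 185 194 138
  73]
198 [ 48 116 185 216 186 114  87  98 101 103 115 125 129 128 143 182 210 200
 156]
199 [107 181 209 210 194 147  99  86  97  96  99 104 105 117 160 201 206 209
 205]
200 [129 172 180 177 184 165 120  86  87  94  91  91 100 148 191 207 201 204
 212]
201 [109 114 107 111 105 112 107  95  88  82  82  90 129 187 209 206 207 204
 206]
202 [118 115 113 113 114 112 112 109  87  82  81  97 159 205 212 207 202 205
 206]
203 [117 116 113 116 110 116 116 112  99  94 105 132 181 207 205 207 205 204
 203]
204 [110 116 115 110 113 112 116 111 111 130 164 191 204 202 202 206 206 204
 204]
205 [112 113 118 117 110 109 107 129 158 187 211 205 203 203 203 208 205 208
 207]
```

```bash
python3 - <<'E'
from h import *
B,_=tri([("scene",256.55,195.9),("side",282.35,200.2)]);print("ball",B,_)
# cup axis: horizontal distance from axis to each (right-edge) tangent ray = 24mm, axis to the left
A=[];b=[]
for n,u,v in(("scene",265.35,182.5),("side",291.0,178),("side",273.2,178)):
    o,d=ray(n,u,v);h=d[:2]/np.linalg.norm(d[:2]);nl=np.array([-h[1],h[0]]) # left normal
    s=-1 if u==273.2 else 1
    A.append(nl);b.append(nl@o[:2]+.024*s)
for idx in([0,1],[0,2]):print("cup",np.linalg.solve(np.array(A)[idx],np.array(b)[idx]))
o=robot.observe();y=o["tool_rot"][2];p=o["tool_pos"];print("cup from grasp",p[:2]+.037*np.array([np.cos(y),np.sin(y)]))
E
```

```text
ball [0.52665497 0.15604178 0.08338232] [np.float64(0.0005279728790824822), np.float64(0.0005279728790826055)]
cup [0.52613003 0.1575501 ]
cup [0.52555189 0.15660005]
cup from grasp [0.52872675 0.1545261 ]
```

Emit:
step_arm([
  {"delta_pos": [0.05, 0.07, 1], "dr": [0, 0, 0], "fingers": 1},
  {"delta_pos": [0.05, 0.07, 2], "dr": [0, 0, 0], "fingers": 1},
  {"delta_pos": [0.05, 0.07, 2.8], "dr": [0, 0, 0], "fingers": 1},
  {"delta_pos": [0.05, 0.07, 3.4], "dr": [0, 0, 0], "fingers": 1},
  {"delta_pos": [0.05, 0.07, 3.6], "dr": [0, 0, 0], "fingers": 1},
])

```text
time: 5.98
tool_pos: [0.4915, 0.1554, 0.1032]
tool_rot: [3.141, 0.001, -0.031]
contact_force: [0.0, -0.1, -2.2]
opening: 0.0342
grip_force: 60.0
```

Emit:
step_arm([
  {"delta_pos": [0, 0, 0.2], "dr": [0, 0, 0], "fingers": 1},
  {"delta_pos": [0, 0, 0.4], "dr": [0, 0, 0], "fingers": 1},
  {"delta_pos": [0, 0, 0.6], "dr": [0, 0, 0], "fingers": 1},
  {"delta_pos": [0, 0, 0.7], "dr": [0, 0, 0], "fingers": 1},
  {"delta_pos": [0, 0, 0.7], "dr": [0, 0, 0], "fingers": 1},
])

```text
time: 6.6
tool_pos: [0.4918, 0.1556, 0.0968]
tool_rot: [-3.141, -0.0, -0.031]
contact_force: [0.7, 1.1, -2.8]
opening: 0.035
grip_force: 60.0
```

Emit:
step_arm([
  {"delta_pos": [0, 0, 0.2], "dr": [0, 0, 0], "fingers": 1},
  {"delta_pos": [0, 0, 0.4], "dr": [0, 0, 0], "fingers": 1},
  {"delta_pos": [0, 0, 0.6], "dr": [0, 0, 0], "fingers": 1},
  {"delta_pos": [0, 0, 0.7], "dr": [0, 0, 0], "fingers": 1},
  {"delta_pos": [0, 0, 0.7], "dr": [0, 0, 0], "fingers": 1},
])

```text
time: 7.22
tool_pos: [0.4917, 0.1558, 0.0896]
tool_rot: [-3.141, -0.0, -0.031]
contact_force: [0.4, 4.8, -0.1]
opening: 0.0347
grip_force: 60.1
```

Emit:
step_arm([
  {"delta_pos": [0, 0, 0.1], "dr": [0, 0, 0], "fingers": 1},
  {"delta_pos": [0, 0, 0.15], "dr": [0, 0, 0], "fingers": 1},
  {"delta_pos": [0, 0, 0.2], "dr": [0, 0, 0], "fingers": 1},
  {"delta_pos": [0, 0, 0.25], "dr": [0, 0, 0], "fingers": 1},
  {"delta_pos": [0, 0, 0.25], "dr": [0, 0, 0], "fingers": 1},
])

```text
time: 7.85
tool_pos: [0.4918, 0.156, 0.0876]
tool_rot: [-3.141, -0.001, -0.031]
contact_force: [-1.3, 6.2, 2.4]
opening: 0.0344
grip_force: 60.1
```

Emit:
step_arm([
  {"delta_pos": [0, -0.05, 0], "dr": [0, 0, 0], "fingers": 1},
  {"delta_pos": [0, -0.1, 0], "dr": [0, 0, 0], "fingers": 1},
  {"delta_pos": [0, -0.1, 0], "dr": [0, 0, 0], "fingers": 1},
  {"delta_pos": [0, -0.1, 0.1], "dr": [0, 0, 0], "fingers": 1},
  {"delta_pos": [0, -0.1, 0.1], "dr": [0, 0, 0], "fingers": 1},
])

```text
time: 8.48
tool_pos: [0.4918, 0.1567, 0.0864]
tool_rot: [-3.141, -0.0, -0.031]
contact_force: [-2.3, 5.8, 3.4]
opening: 0.0347
grip_force: 60.1
```

Emit:
step_arm([
  {"delta_pos": [-0.02, -0.05, 0], "dr": [0, 0, 0], "fingers": 1},
  {"delta_pos": [-0.05, -0.1, 0], "dr": [0, 0, 0], "fingers": 1},
  {"delta_pos": [-0.05, -0.12, 0], "dr": [0, 0, 0], "fingers": 1},
  {"delta_pos": [-0.05, -0.12, 0.1], "dr": [0, 0, 0], "fingers": 1},
  {"delta_pos": [-0.05, -0.12, 0.1], "dr": [0, 0, 0], "fingers": 1},
])

```text
time: 9.1
tool_pos: [0.4912, 0.1576, 0.0852]
tool_rot: [3.141, 0.0, -0.031]
contact_force: [-0.9, 2.6, 3.6]
opening: 0.0348
grip_force: 60.0
```

Emit:
step_arm([
  {"delta_pos": [-0.02, -0.06, 0], "dr": [0, 0, 0], "fingers": 1},
  {"delta_pos": [-0.03, -0.07, 0.1], "dr": [0, 0, 0], "fingers": 1},
  {"delta_pos": [-0.03, -0.07, 0.2], "dr": [0, 0, 0], "fingers": 1},
  {"delta_pos": [-0.03, -0.07, 0.25], "dr": [0, 0, 0], "fingers": 1},
  {"delta_pos": [-0.03, -0.07, 0.25], "dr": [0, 0, 0], "fingers": 1},
])

```text
time: 9.72
tool_pos: [0.4907, 0.1581, 0.0829]
tool_rot: [3.141, 0.0, -0.031]
contact_force: [-3.3, 0.0, 5.5]
opening: 0.0348
grip_force: 60.0
```

Emit:
step_arm([
  {"delta_pos": [-0.04, 0, 0.1], "dr": [0, 0, 0], "fingers": 1},
  {"delta_pos": [-0.06, 0, 0.2], "dr": [0, 0, 0], "fingers": 1},
  {"delta_pos": [-0.06, 0, 0.3], "dr": [0, 0, 0], "fingers": 1},
  {"delta_pos": [-0.06, 0, 0.35], "dr": [0, 0, 0], "fingers": 1},
  {"delta_pos": [-0.06, 0, 0.35], "dr": [0, 0, 0], "fingers": 1},
])

```text
time: 10.35
tool_pos: [0.4901, 0.1581, 0.0793]
tool_rot: [3.141, 0.0, -0.031]
contact_force: [-2.6, 0.3, 5.4]
opening: 0.0348
grip_force: 60.0
```

```bash
python3 - <<'E'
from h import *
import cv2
f=lambda i,x,y:cv2.resize(i[y:y+75,x:x+100],(400,300),interpolation=cv2.INTER_CUBIC)[...,::-1]
S={n:viewer.read_camera(n) for n in("scene","side","wrist")}
cv2.imwrite("pics/c3.png",np.vstack([np.hstack([f(S["scene"],205,155),f(S["side"],235,160)]),np.hstack([cv2.resize(S["wrist"][60:240,180:420],(400,300))[...,::-1],np.zeros((300,400,3),np.uint8)])]))
E
```

```text
(no output)
```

View pics/c3.png

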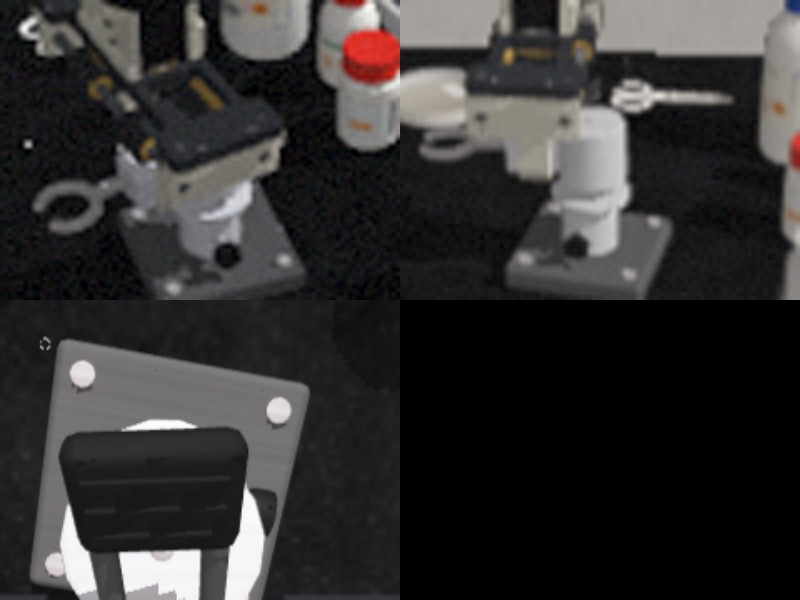

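The cup sits over the ball but has pitched slightly nose-up in the pads. The grip slips at about 8 N, before the catches give. I'll set the arm back down, regrip it by the cup itself and push on-axis.

Emit:
step_arm([
  {"delta_pos": [0, 0, -2], "dr": [0, 0, 0], "fingers": 1},
  {"delta_pos": [0, 0, -5], "dr": [0, 0, 0], "fingers": 1},
  {"delta_pos": [0, 3, -8], "dr": [0, 0, 0], "fingers": 1},
  {"delta_pos": [-0.6, 8, -9], "dr": [0, 0, 0], "fingers": 1},
  {"delta_pos": [-1, 13, -9], "dr": [0, 0, 0], "fingers": 1},
])

```text
time: 11.12
tool_pos: [0.4761, 0.0274, 0.1696]
tool_rot: [3.141, -0.001, -0.03]
contact_force: [0.0, -1.8, -2.8]
opening: 0.0347
grip_force: 60.0
```

Emit:
step_arm([
  {"delta_pos": [-0.3, 5, 0], "dr": [0, 0, 0], "fingers": 1},
  {"delta_pos": [-0.6, 10, 0], "dr": [0, 0, 0], "fingers": 1},
  {"delta_pos": [-0.9, 15, 1], "dr": [0, 0, 0], "fingers": 1},
  {"delta_pos": [-1.1, 20, 3], "dr": [0, 0, 0], "fingers": 1},
  {"delta_pos": [-1.2, 23.2, 6], "dr": [0, 0, 0], "fingers": 1},
])

```text
time: 11.75
tool_pos: [0.4568, -0.2055, 0.1086]
tool_rot: [3.14, -0.001, -0.033]
contact_force: [0.2, 0.6, -2.6]
opening: 0.0344
grip_force: 60.0
```

```bash
python3 - <<'E'
from h import *
import cv2
f=lambda i,x,y:cv2.resize(i[y:y+75,x:x+100],(400,300),interpolation=cv2.INTER_CUBIC)[...,::-1]
S={n:viewer.read_camera(n) for n in("scene","side")}
print(robot.observe()["tool_pos"])
cv2.imwrite("pics/c4.png",np.hstack([f(S["scene"],260,240),f(S["side"],180,215)]))
E
```

```text
[ 0.4546482  -0.20485486  0.10580986]
```

View pics/c4.png

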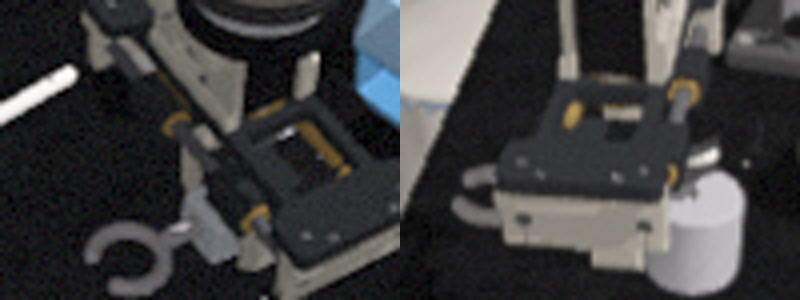

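The ring has lifted relative to the cup, so the arm is now about 7° nose-down in the grip. I'll correct the pitch while setting it down.

Emit:
step_arm([
  {"delta_pos": [0, 0, 2], "dr": [0, 3.5, 0], "fingers": 1},
  {"delta_pos": [0, 0, 5], "dr": [0, 7, 0], "fingers": 1},
  {"delta_pos": [0, 0, 7.5], "dr": [0, 7, 0], "fingers": 1},
  {"delta_pos": [0, 0, 8.7], "dr": [0, 7, 0], "fingers": 1},
  {"delta_pos": [0, 0, 9.1], "dr": [0, 7, 0], "fingers": 1},
])

```text
time: 12.48
tool_pos: [0.4572, -0.2024, 0.018]
tool_rot: [-3.141, -0.122, -0.031]
contact_force: [0.2, 0.1, -1.8]
opening: 0.0349
grip_force: 60.0
```

Emit:
step_arm([
  {"delta_pos": [0, 0, 0.2], "dr": [0, 0, 0], "fingers": 1},
  {"delta_pos": [0, 0, 0.2], "dr": [0, 0, 0], "fingers": 0.2},
  {"delta_pos": [0, 0, 0.2], "dr": [0, 0, 0], "fingers": 0},
  {"delta_pos": [0, 0, 0.2], "dr": [0, 0, 0], "fingers": -0.5},
  {"delta_pos": [0, 0, 0.2], "dr": [0, 0, 0], "fingers": -1},
])

```text
time: 13.1
tool_pos: [0.4575, -0.203, 0.0166]
tool_rot: [3.141, -0.123, -0.031]
contact_force: [0.4, 0.2, -0.4]
opening: 0.061
grip_force: 0.0
```

Emit:
step_arm([
  {"delta_pos": [0, 0, 0], "dr": [0, 0, 0], "fingers": -1},
  {"delta_pos": [0, 0, -3], "dr": [0, -3, 0], "fingers": -1},
  {"delta_pos": [0, 0, -7], "dr": [0, -7, 0], "fingers": -1},
  {"delta_pos": [0, 0, -11], "dr": [0, -7, 0], "fingers": -1},
  {"delta_pos": [0, 0, -13], "dr": [0, -7, 0], "fingers": -1},
])

```text
time: 13.72
tool_pos: [0.442, -0.2026, 0.1474]
tool_rot: [3.14, -0.003, -0.031]
contact_force: [0.8, -0.3, -0.7]
opening: 0.0916
grip_force: 0.0
```

```bash
python3 - <<'E'
from h import *
import cv2
o=robot.observe();print(o["tool_pos"],o["tool_rot"],o["opening"])
p=viewer.camera_params("wrist");im=viewer.read_camera("wrist");cv2.imwrite("pics/w5.png",im[...,::-1])
np.save("w5.npy",[p],allow_pickle=True)
E
```

```text
[ 0.44203112 -0.20261892  0.14737233] [ 3.13999025e+00 -2.58028602e-03 -3.11498857e-02] 0.0916030521689755
```

View pics/w5.png

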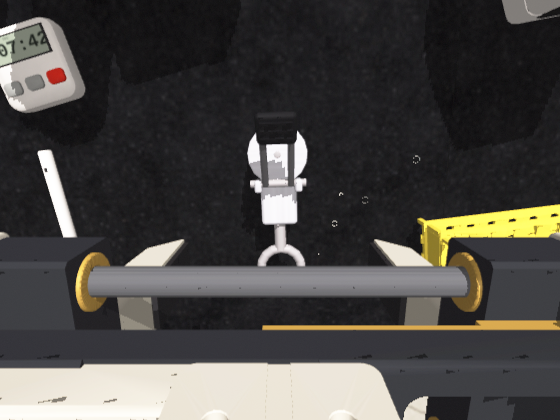

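The arm is standing level and aligned with the tool: pin at (278,155), rod at (281,238), lever still up. Next I'll work out where to grip the cup.

```bash
python3 - <<'E'
from h import *
P=np.load("w5.npy",allow_pickle=True)[0]
a=plane("wrist",277.5,155,.045,P);c=plane("wrist",281,238,.034,P);print(a,c,np.degrees(np.arctan2(*(a-c)[1::-1])))
o=robot.observe();y=o["tool_rot"][2];d=a[:2]-o["tool_pos"][:2]
print("tool",d@[np.cos(y),np.sin(y)],d@[np.sin(y),-np.cos(y)])
E
```

```text
[ 0.48822873 -0.20267237  0.045     ] [ 0.41552032 -0.20339198  0.034     ] 0.5670497930842778
tool 0.045609873965474335 -0.0018314360428899608
```

Emit:
step_arm([
  {"delta_pos": [2.5, -0.1, 2], "dr": [0, 0, -2], "fingers": -1},
  {"delta_pos": [4.6, -0.15, 5], "dr": [0, 0, -2], "fingers": -1},
  {"delta_pos": [4.6, -0.15, 8.5], "dr": [0, 0, -2], "fingers": -1},
  {"delta_pos": [4.6, -0.15, 11.4], "dr": [0, 0, -2], "fingers": -1},
  {"delta_pos": [4.6, -0.15, 12.2], "dr": [0, 0, -2], "fingers": -1},
])

```text
time: 14.4
tool_pos: [0.4861, -0.2014, 0.0211]
tool_rot: [-3.139, 0.004, 0.004]
contact_force: [-0.2, -0.3, -0.2]
opening: 0.092
grip_force: 0.0
```

Emit:
step_arm([
  {"delta_pos": [0, 0, 0], "dr": [0, 0, 0], "fingers": 0},
  {"delta_pos": [0, 0, 0], "dr": [0, 0, 0], "fingers": 1},
  {"delta_pos": [0, 0, 0], "dr": [0, 0, 0], "fingers": 1},
  {"delta_pos": [0, 0, 0], "dr": [0, 0, 0], "fingers": 1},
  {"delta_pos": [0, 0, 0], "dr": [0, 0, 0], "fingers": 1},
])

```text
time: 15.02
tool_pos: [0.4877, -0.2024, 0.0237]
tool_rot: [3.141, -0.001, 0.004]
contact_force: [-1.2, -0.3, 2.5]
opening: 0.0472
grip_force: 60.1
```

Emit:
step_arm([
  {"delta_pos": [0, 0, 0], "dr": [0, 0, 0], "fingers": 1},
  {"delta_pos": [0, 0, 0], "dr": [0, 0, 0], "fingers": 1},
  {"delta_pos": [0, 0, 0], "dr": [0, 0, 0], "fingers": 1},
  {"delta_pos": [0, 0, 0], "dr": [0, 0, 0], "fingers": 1},
  {"delta_pos": [0, 0, 0], "dr": [0, 0, 0], "fingers": 1},
])

```text
time: 15.65
tool_pos: [0.4876, -0.2024, 0.0237]
tool_rot: [3.141, -0.001, 0.004]
contact_force: [-1.8, 0.2, 5.5]
opening: 0.0472
grip_force: 60.0
```

Emit:
step_arm([
  {"delta_pos": [0, 0, -3], "dr": [0, 0, 0], "fingers": 1},
  {"delta_pos": [0, 0, -7], "dr": [0, 0, 0], "fingers": 1},
  {"delta_pos": [0, 0, -11], "dr": [0, 0, 0], "fingers": 1},
  {"delta_pos": [0, -3, -15], "dr": [0, 0, 0], "fingers": 1},
  {"delta_pos": [0.4, -8, -17], "dr": [0, 0, 0], "fingers": 1},
])

```text
time: 16.27
tool_pos: [0.4915, -0.1225, 0.1948]
tool_rot: [3.141, -0.002, 0.001]
contact_force: [0.5, 0.7, -3.1]
opening: 0.0471
grip_force: 60.0
```

Emit:
step_arm([
  {"delta_pos": [0.4, -5, 0], "dr": [0, 0, 0], "fingers": 1},
  {"delta_pos": [1, -10.5, 0], "dr": [0, 0, 0], "fingers": 1},
  {"delta_pos": [1.6, -16, 0], "dr": [0, 0, 0], "fingers": 1},
  {"delta_pos": [2.3, -21.5, 0.5], "dr": [0, 0, 0], "fingers": 1},
  {"delta_pos": [3, -26, 2], "dr": [0, 0, 0], "fingers": 1},
])

```text
time: 16.9
tool_pos: [0.5202, 0.1402, 0.173]
tool_rot: [-3.141, -0.001, 0.004]
contact_force: [0.7, -0.5, -2.4]
opening: 0.0469
grip_force: 60.0
```

Emit:
step_arm([
  {"delta_pos": [0.3, -0.8, 0.5], "dr": [0, 0, 0], "fingers": 1},
  {"delta_pos": [0.7, -1.65, 1.5], "dr": [0, 0, 0], "fingers": 1},
  {"delta_pos": [0.7, -1.65, 2.3], "dr": [0, 0, 0], "fingers": 1},
  {"delta_pos": [0.7, -1.65, 2.7], "dr": [0, 0, 0], "fingers": 1},
  {"delta_pos": [0.7, -1.65, 2.7], "dr": [0, 0, 0], "fingers": 1},
])

```text
time: 17.52
tool_pos: [0.5271, 0.1536, 0.1461]
tool_rot: [3.141, 0.001, 0.002]
contact_force: [-0.3, 0.2, -1.6]
opening: 0.0472
grip_force: 60.0
```

```bash
python3 - <<'E'
from h import *
import cv2
f=lambda i,x,y:cv2.resize(i[y:y+75,x:x+100],(400,300),interpolation=cv2.INTER_CUBIC)[...,::-1]
S={n:viewer.read_camera(n) for n in("scene","side","wrist")}
print(robot.observe()["tool_pos"])
cv2.imwrite("pics/c6.png",np.vstack([np.hstack([f(S["scene"],205,145),f(S["side"],235,145)]),np.hstack([cv2.resize(S["wrist"],(400,300))[...,::-1],np.zeros((300,400,3),np.uint8)])]))
d=cv2.cvtColor(S["side"],7).astype(int)
[print(r,d[r,262:300]) for r in range(176,194,2)]
E
```

```text
[0.52741422 0.15405276 0.14671011]
176 [124 126 129 129 133 164 168 135 124 124 132 125 120 117 121 124 138 137
 137 144 150 152 152 154 179 194 201 204 202 194 109  29  25  24  20  29
  25  24]
178 [136 138 138 138 136 138 139 140 139 140 136 132 128 117 120 125 145 146
 151 152 153 153 145 149 187 189 189 193 192 178  95  29  20  29  23  28
  30  27]
180 [138 136 136 136 135 137 136 136 135 136 136 138 132 120 123 129 149 153
 153 153 153 152 152 156 191 190 189 192 192 182 159 152 145  98  72  43
  20  23]
182 [136 135 137 136 136 136 136 137 137 137 137 137 134 121 121 130 146 145
 143 144 144 144 145 145 180 185 187 191 192 177 130 114 126 157 207 171
 110  88]
184 [135 138 138 135 135 137 136 137 135 138 137 136 132 121 125 126 121 117
 115 117 117 114 113 117 150 182 189 193 191 181 186 184 181 184 183 199
 192 200]
186 [ 77  82  83  83  84  81  86 100 103 104 105 105 108 118 123 129 131 134
 134 135 135 139 155 175 180 188 190 192 193 184 174 173 172 164 192 137
  60  27]
188 [ 28  22  24  22  26  28  24  22  16  21  23  33  82 117 126 130 133 136
 135 139 147 163 171 178 183 187 190 194 191 143  78  60  57  34  20  17
  15  22]
190 [ 28  26  24  22  20  24  20  14  25  22  23  26  31  64 102 127 135 135
 139 148 157 167 173 180 186 187 192 172 135  67  18  11  15  17  15  18
  18  19]
192 [ 23  23  24  16  29  25  20  23  14  24  23  29  22  24  31  39  47  66
  84  95 106 131 118 112  95  80  64  36  21  19  15  18  15  13  15  21
  10  18]
```

View pics/c6.png

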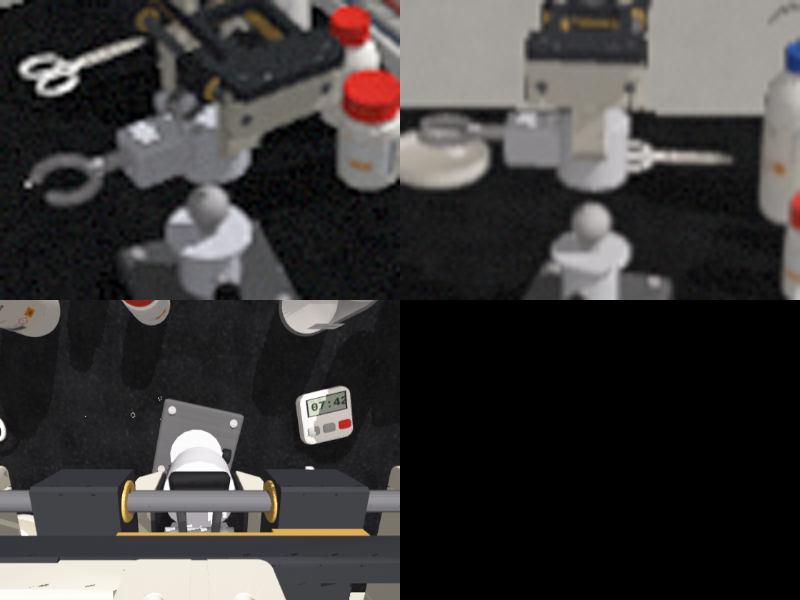

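Emit:
step_arm([
  {"delta_pos": [-0.22, -0.3, 0], "dr": [0, 0, 0], "fingers": 1},
  {"delta_pos": [-0.22, -0.3, 1], "dr": [0, 0, 0], "fingers": 1},
  {"delta_pos": [-0.22, -0.3, 2], "dr": [0, 0, 0], "fingers": 1},
  {"delta_pos": [-0.22, -0.3, 2.8], "dr": [0, 0, 0], "fingers": 1},
  {"delta_pos": [-0.22, -0.3, 3], "dr": [0, 0, 0], "fingers": 1},
])

```text
time: 18.3
tool_pos: [0.5246, 0.1573, 0.1153]
tool_rot: [3.141, 0.002, 0.003]
contact_force: [-0.5, 0.5, -1.4]
opening: 0.0471
grip_force: 60.0
```

Emit:
step_arm([
  {"delta_pos": [0, 0, 0.2], "dr": [0, 0, 0], "fingers": 1},
  {"delta_pos": [0, 0, 0.4], "dr": [0, 0, 0], "fingers": 1},
  {"delta_pos": [0, 0, 0.6], "dr": [0, 0, 0], "fingers": 1},
  {"delta_pos": [0, 0, 0.7], "dr": [0, 0, 0], "fingers": 1},
  {"delta_pos": [0, 0, 0.7], "dr": [0, 0, 0], "fingers": 1},
])

```text
time: 18.92
tool_pos: [0.525, 0.1574, 0.1093]
tool_rot: [3.142, -0.0, 0.003]
contact_force: [0.1, -0.8, -2.6]
opening: 0.0472
grip_force: 60.0
```

No lateral load. I'll continue down onto the catches.

Emit:
step_arm([
  {"delta_pos": [0, 0, 0.2], "dr": [0, 0, 0], "fingers": 1},
  {"delta_pos": [0, 0, 0.4], "dr": [0, 0, 0], "fingers": 1},
  {"delta_pos": [0, 0, 0.6], "dr": [0, 0, 0], "fingers": 1},
  {"delta_pos": [0, 0, 0.8], "dr": [0, 0, 0], "fingers": 1},
  {"delta_pos": [0, 0, 0.8], "dr": [0, 0, 0], "fingers": 1},
])

```text
time: 19.55
tool_pos: [0.525, 0.1574, 0.1011]
tool_rot: [3.141, -0.0, 0.003]
contact_force: [0.1, 0.1, -3.5]
opening: 0.0471
grip_force: 60.0
```

Emit:
step_arm([
  {"delta_pos": [0, 0, 0.1], "dr": [0, 0, 0], "fingers": 1},
  {"delta_pos": [0, 0, 0.2], "dr": [0, 0, 0], "fingers": 1},
  {"delta_pos": [0, 0, 0.3], "dr": [0, 0, 0], "fingers": 1},
  {"delta_pos": [0, 0, 0.3], "dr": [0, 0, 0], "fingers": 1},
  {"delta_pos": [0, 0, 0.3], "dr": [0, 0, 0], "fingers": 1},
])

```text
time: 20.18
tool_pos: [0.5254, 0.1575, 0.0985]
tool_rot: [-3.141, -0.001, 0.003]
contact_force: [0.1, -0.2, 1.0]
opening: 0.0467
grip_force: 60.0
```

Emit:
step_arm([
  {"delta_pos": [0, 0, 0.1], "dr": [0, 0, 0], "fingers": 1},
  {"delta_pos": [0, 0, 0.2], "dr": [0, 0, 0], "fingers": 1},
  {"delta_pos": [0, 0, 0.3], "dr": [0, 0, 0], "fingers": 1},
  {"delta_pos": [0, 0, 0.3], "dr": [0, 0, 0], "fingers": 1},
  {"delta_pos": [0, 0, 0.3], "dr": [0, 0, 0], "fingers": 1},
])

```text
time: 20.8
tool_pos: [0.5247, 0.1574, 0.0946]
tool_rot: [3.141, 0.001, 0.003]
contact_force: [1.3, 0.6, -5.5]
opening: 0.0469
grip_force: 60.0
```

Emit:
step_arm([
  {"delta_pos": [0, 0, 0.1], "dr": [0, 0, 0], "fingers": 1},
  {"delta_pos": [0, 0, 0.2], "dr": [0, 0, 0], "fingers": 1},
  {"delta_pos": [0, 0, 0.2], "dr": [0, 0, 0], "fingers": 1},
  {"delta_pos": [0, 0, 0.2], "dr": [0, 0, 0], "fingers": 1},
  {"delta_pos": [0, 0, 0.2], "dr": [0, 0, 0], "fingers": 1},
])

```text
time: 21.42
tool_pos: [0.5249, 0.1574, 0.0931]
tool_rot: [3.142, 0.0, 0.003]
contact_force: [0.6, 0.3, -2.6]
opening: 0.047
grip_force: 60.0
```

The force dropped, so the catches have passed. Next is down to the plate.

Emit:
step_arm([
  {"delta_pos": [0, 0, 0.1], "dr": [0, 0, 0], "fingers": 1},
  {"delta_pos": [0, 0, 0.2], "dr": [0, 0, 0], "fingers": 1},
  {"delta_pos": [0, 0, 0.3], "dr": [0, 0, 0], "fingers": 1},
  {"delta_pos": [0, 0, 0.4], "dr": [0, 0, 0], "fingers": 1},
  {"delta_pos": [0, 0, 0.4], "dr": [0, 0, 0], "fingers": 1},
])

```text
time: 22.05
tool_pos: [0.5249, 0.1574, 0.0889]
tool_rot: [3.142, 0.0, 0.003]
contact_force: [0.8, 0.4, -4.7]
opening: 0.0471
grip_force: 60.0
```

Emit:
step_arm([
  {"delta_pos": [0, 0, 0.05], "dr": [0, 0, 0], "fingers": 1},
  {"delta_pos": [0, 0, 0.1], "dr": [0, 0, 0], "fingers": 1},
  {"delta_pos": [0, 0, 0.15], "dr": [0, 0, 0], "fingers": 1},
  {"delta_pos": [0, 0, 0.2], "dr": [0, 0, 0], "fingers": 1},
  {"delta_pos": [0, 0, 0.2], "dr": [0, 0, 0], "fingers": 1},
])

```text
time: 22.68
tool_pos: [0.525, 0.1574, 0.0873]
tool_rot: [3.142, -0.0, 0.003]
contact_force: [0.3, 0.9, -1.7]
opening: 0.0472
grip_force: 60.0
```

Emit:
step_arm([
  {"delta_pos": [0, 0, 0.05], "dr": [0, 0, 0], "fingers": 1},
  {"delta_pos": [0, 0, 0.1], "dr": [0, 0, 0], "fingers": 1},
  {"delta_pos": [0, 0, 0.15], "dr": [0, 0, 0], "fingers": 1},
  {"delta_pos": [0, 0, 0.15], "dr": [0, 0, 0], "fingers": 1},
  {"delta_pos": [0, 0, 0.15], "dr": [0, 0, 0], "fingers": 1},
])

```text
time: 23.3
tool_pos: [0.525, 0.1574, 0.0858]
tool_rot: [-3.142, -0.0, 0.004]
contact_force: [0.4, -0.1, -0.3]
opening: 0.0467
grip_force: 60.0
```

Emit:
step_arm([
  {"delta_pos": [0, 0, 0.05], "dr": [0, 0, 0], "fingers": 1},
  {"delta_pos": [0, 0, 0.1], "dr": [0, 0, 0], "fingers": 1},
  {"delta_pos": [0, 0, 0.1], "dr": [0, 0, 0], "fingers": 1},
  {"delta_pos": [0, 0, 0.1], "dr": [0, 0, 0], "fingers": 1},
  {"delta_pos": [0, 0, 0.1], "dr": [0, 0, 0], "fingers": 1},
])

```text
time: 23.92
tool_pos: [0.5251, 0.1575, 0.0856]
tool_rot: [-3.142, -0.001, 0.004]
contact_force: [-3.0, -0.8, 7.6]
opening: 0.0472
grip_force: 60.0
```

Emit:
step_arm([
  {"delta_pos": [0, 0, 0.05], "dr": [0, 0, 0], "fingers": 1},
  {"delta_pos": [0, 0, 0.1], "dr": [0, 0, 0], "fingers": 1},
  {"delta_pos": [0, 0, 0.1], "dr": [0, 0, 0], "fingers": 1},
  {"delta_pos": [0, 0, 0.1], "dr": [0, 0, 0], "fingers": 1},
  {"delta_pos": [0, 0, 0], "dr": [0, 0, 0], "fingers": 1},
])

```text
time: 24.55
tool_pos: [0.5251, 0.1575, 0.0856]
tool_rot: [-3.141, -0.001, 0.004]
contact_force: [-0.2, -0.7, 1.2]
opening: 0.0468
grip_force: 60.0
```

Emit:
step_arm([
  {"delta_pos": [0, 0, 0], "dr": [0, 0, 0], "fingers": 0},
  {"delta_pos": [0, 0, 0], "dr": [0, 0, 0], "fingers": -0.6},
  {"delta_pos": [0, 0, -0.5], "dr": [0, 0, 0], "fingers": -1},
  {"delta_pos": [0, 0, -2], "dr": [0, 0, 0], "fingers": -1},
  {"delta_pos": [0, 0, -5], "dr": [0, 0, 0], "fingers": -1},
])

```text
time: 25.18
tool_pos: [0.5244, 0.1573, 0.1351]
tool_rot: [3.141, 0.002, 0.003]
contact_force: [1.2, -0.1, 0.3]
opening: 0.0822
grip_force: 0.0
```

Emit:
step_arm([
  {"delta_pos": [-2, 0, -4], "dr": [0, 0, 0], "fingers": -1},
  {"delta_pos": [-5, 0, -7], "dr": [0, 0, 0], "fingers": -1},
  {"delta_pos": [-7, 0, -7], "dr": [0, 0, 0], "fingers": 0},
  {"delta_pos": [-7, 0, -7], "dr": [0, 0, 0], "fingers": 1},
  {"delta_pos": [-7, 0, -7], "dr": [0, 0, 0], "fingers": 1},
])

```text
time: 25.8
tool_pos: [0.4557, 0.1572, 0.2051]
tool_rot: [-3.142, -0.001, 0.003]
contact_force: [0.1, -0.1, 0.3]
opening: 0.0665
grip_force: 0.0
```

```bash
python3 - <<'E'
from h import *
import cv2
f=lambda i,x,y:cv2.resize(i[y:y+75,x:x+100],(400,300),interpolation=cv2.INTER_CUBIC)[...,::-1]
o=robot.observe();print(o["tool_pos"],o["tool_rot"])
P=viewer.camera_params("wrist")
S={n:viewer.read_camera(n) for n in("scene","side","wrist")}
np.save("w7.npy",[P],allow_pickle=True);cv2.imwrite("pics/w7.png",S["wrist"][...,::-1])
cv2.imwrite("pics/c7.png",np.vstack([np.hstack([f(S["scene"],205,155),f(S["side"],235,155)]),np.hstack([cv2.resize(S["wrist"],(400,300))[...,::-1],cv2.resize(S["wrist"][90:240,180:380],(400,300))[...,::-1]])]))
E
```

```text
[0.45567099 0.15716006 0.20510285] [-3.14153520e+00 -9.60047918e-04  3.39501109e-03]
```

View pics/c7.png

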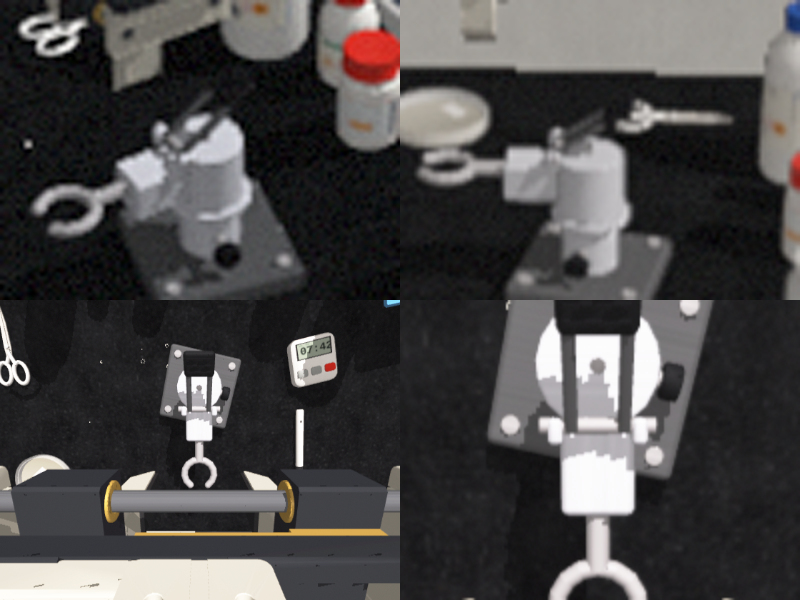

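The arm sits flat on the plate with the lever up and the pin visible. Next I go above the lever pad with the fingers shut.

Emit:
step_arm([
  {"delta_pos": [2, 0, 0], "dr": [0, 0, 0], "fingers": 1},
  {"delta_pos": [5, 0, 0], "dr": [0, 0, 0], "fingers": 1},
  {"delta_pos": [8, 0, 0], "dr": [0, 0, 0], "fingers": 1},
  {"delta_pos": [9.5, 0, 1], "dr": [0, 0, 0], "fingers": 1},
  {"delta_pos": [9.5, 0, 3], "dr": [0, 0, 0], "fingers": 1},
])

```text
time: 26.58
tool_pos: [0.551, 0.1573, 0.1737]
tool_rot: [-3.142, -0.0, 0.003]
contact_force: [-1.3, 0.0, -0.4]
opening: 0.0044
grip_force: 0.0
```

Emit:
step_arm([
  {"delta_pos": [0, 0, 1], "dr": [0, 0, 0], "fingers": 1},
  {"delta_pos": [0, 0, 1.6], "dr": [0, 0, 0], "fingers": 1},
  {"delta_pos": [0, 0, 2.2], "dr": [0, 0, 0], "fingers": 1},
  {"delta_pos": [0, 0, 2.8], "dr": [0, 0, 0], "fingers": 1},
  {"delta_pos": [0, 0, 3], "dr": [0, 0, 0], "fingers": 1},
])

```text
time: 27.2
tool_pos: [0.5514, 0.1576, 0.1459]
tool_rot: [-3.141, -0.004, 0.004]
contact_force: [1.5, -0.3, 5.9]
opening: 0.0004
grip_force: 2.9
```

Emit:
step_arm([
  {"delta_pos": [0, 0, 0.4], "dr": [0, 0, 0], "fingers": 1},
  {"delta_pos": [0, 0, 0.8], "dr": [0, 0, 0], "fingers": 1},
  {"delta_pos": [0, 0, 1.2], "dr": [0, 0, 0], "fingers": 1},
  {"delta_pos": [0, 0, 1.6], "dr": [0, 0, 0], "fingers": 1},
  {"delta_pos": [0, 0, 2], "dr": [0, 0, 0], "fingers": 1},
])

```text
time: 27.82
tool_pos: [0.5511, 0.1576, 0.1257]
tool_rot: [-3.141, -0.003, 0.003]
contact_force: [1.5, 0.2, 4.1]
opening: 0.0004
grip_force: 1.9
```

Emit:
step_arm([
  {"delta_pos": [0, 0, 0.3], "dr": [0, 0, 0], "fingers": 1},
  {"delta_pos": [0, 0, 0.6], "dr": [0, 0, 0], "fingers": 1},
  {"delta_pos": [0, 0, 0.8], "dr": [0, 0, 0], "fingers": 1},
  {"delta_pos": [0, 0, 0.9], "dr": [0, 0, 0], "fingers": 1},
  {"delta_pos": [0, 0, 0.9], "dr": [0, 0, 0], "fingers": 1},
])

```text
time: 28.45
tool_pos: [0.5499, 0.1575, 0.1157]
tool_rot: [3.142, 0.0, 0.004]
contact_force: [2.5, 0.1, 4.0]
opening: 0.0003
grip_force: 1.7
```

Not at the stop yet. I'll push a little further until the force rises.

Emit:
step_arm([
  {"delta_pos": [0, 0, 0.1], "dr": [0, 0, 0], "fingers": 1},
  {"delta_pos": [0, 0, 0.15], "dr": [0, 0, 0], "fingers": 1},
  {"delta_pos": [0, 0, 0.2], "dr": [0, 0, 0], "fingers": 1},
  {"delta_pos": [0, 0, 0.2], "dr": [0, 0, 0], "fingers": 1},
  {"delta_pos": [0, 0, 0.2], "dr": [0, 0, 0], "fingers": 1},
])

```text
time: 29.08
tool_pos: [0.5503, 0.1576, 0.1152]
tool_rot: [-3.141, -0.002, 0.004]
contact_force: [1.0, -0.2, 12.7]
opening: 0.0006
grip_force: 6.5
```

Emit:
step_arm([
  {"delta_pos": [0, 0, 0.05], "dr": [0, 0, 0], "fingers": 1},
  {"delta_pos": [0, 0, 0.1], "dr": [0, 0, 0], "fingers": 1},
  {"delta_pos": [0, 0, 0.1], "dr": [0, 0, 0], "fingers": 1},
  {"delta_pos": [0, 0, 0.1], "dr": [0, 0, 0], "fingers": 1},
  {"delta_pos": [0, 0, 0.1], "dr": [0, 0, 0], "fingers": 1},
])

```text
time: 29.7
tool_pos: [0.5508, 0.1576, 0.115]
tool_rot: [-3.141, -0.003, 0.004]
contact_force: [-0.1, 0.6, 17.1]
opening: 0.0006
grip_force: 8.6
```

The lever hit its stop at z 0.115 m, where I expected it, with 17 N. I'll retreat and check.

Emit:
step_arm([
  {"delta_pos": [0, 0, -0.5], "dr": [0, 0, 0], "fingers": 1},
  {"delta_pos": [0, 0, -3], "dr": [0, 0, 0], "fingers": 1},
  {"delta_pos": [0, 0, -7], "dr": [0, 0, 0], "fingers": 1},
  {"delta_pos": [-4, 0, -10], "dr": [0, 0, 0], "fingers": 1},
  {"delta_pos": [-8, 0, -10], "dr": [0, 0, 0], "fingers": 1},
])

```text
time: 30.32
tool_pos: [0.469, 0.1572, 0.2138]
tool_rot: [-3.141, -0.001, 0.003]
contact_force: [-0.8, -0.7, 0.1]
opening: 0.0006
grip_force: 0.0
```

```bash
python3 - <<'E'
from h import *
import cv2
f=lambda i,x,y:cv2.resize(i[y:y+75,x:x+100],(400,300),interpolation=cv2.INTER_CUBIC)[...,::-1]
S={n:viewer.read_camera(n) for n in("scene","side","wrist")}
cv2.imwrite("pics/c8.png",np.vstack([np.hstack([f(S["scene"],205,155),f(S["side"],235,155)]),np.hstack([cv2.resize(S["wrist"],(400,300))[...,::-1],cv2.resize(S["wrist"][90:240,180:380],(400,300))[...,::-1]])]))
E
```

```text
(no output)
```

View pics/c8.png

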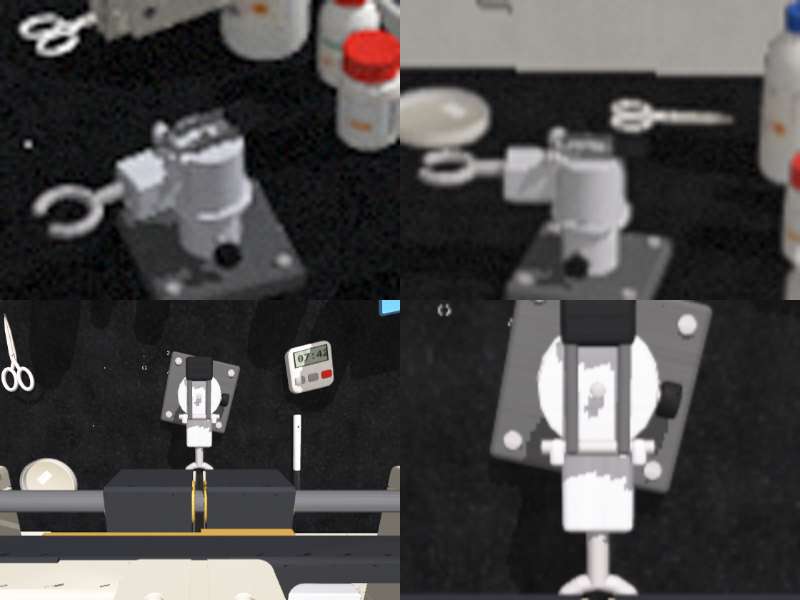

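The lever is level and fully down, the arm sits flat on the plate, and the gripper is clear of everything. I'm handing in.

```bash
python3 -c "
from cell import robot
print(robot.hand_in())"
```

```text
the job is handed in; nothing more can be done
None
```

The ring arm is clicked home flat on the ball stand with the latch lever pressed down to its stop, and the job was handed in at about 30 s with the robot clear; the hand-in returned no verdict.

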